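# Build up the sieve column on the shaker

### The arm

A 7-joint arm with a two-finger parallel gripper is mounted at the origin on a cart in front of the work surface, level with it; the furniture and walls round the work are solid. World frame = base frame: x ahead of the robot, y to its left, z up, the work surface at z = 0. Lengths are in m, angles in degrees, forces in N, time in s.
With the tool pointing down it reaches from about 0.425 to 0.975 m from the base axis. Payload 16.7 kg.
Tool frame: the origin (TCP) lies midway between the tips of the shut fingers; the grasp point (between the pads) lies 19 mm behind it; z points along the fingers, y is the direction in which the jaws open and shut (so a half turn about z gives the same grasp; the last joint's range is limited). The gripper opens to 85 mm and grips with 20 to 120 N. Pads are 22 mm wide; open, the fingers measure 114 mm over their backs; the gripper's body (76 mm by 85 mm) begins 54 mm behind the grasp point. The pads swing forward as they close: fully open they stand 13 mm farther back than shut.
Start: joints at [62.137, 24.414, 4.234, 92.017, -1.954, 63.644, -3.845], TCP at [0.223, -0.637, 0.231] pointing down, gripper open.
Joint ranges: [-163.25, 163.25], [-28.42, 122.38], [-70.27, 78.77], [12.13, 141.07], [-58.53, 238.53], [9.26, 117.41], [-156.51, 156.51]. Speed limits (degrees/s): [108.29, 108.29, 136.94, 136.94, 172.46, 172.46, 172.46].

### API

Orientations are given as [roll, pitch, yaw] about the fixed x, y, z axes, in that order (R = Rz(yaw) Ry(pitch) Rx(roll)).
In Python, from station import * gives the robot as it stands. The module is installed in compiled form; this text tells all that it offers.
- The arm moves only by the tool play_rows, never from a script. Its argument "targets" is a list of rows, each a list of 5 numbers: the opening in per cent of the stroke, from 0 (shut) to 100 (fully open), then the shift along the tool's x, y, z in mm, then the turn about the tool's z in degrees. In form: [[jaw, tx, ty, tz, twist], ...]. A call has exactly 5 rows; each row shifts and turns the commanded pose from where the row before left it, along the tool's axes as they then stand; what a row does not reach is not made up. A row lasts 1/12 s, in which the tool goes at most 41.7 mm and 7.16 degrees, less where a joint would pass 70% of its speed; a pose out of reach is approached as far as the arm can. A call with a gripper value outside its range is refused whole. The fingers move at their own pace and stop on an object; "squeeze" is the grip in N (left out, the last holds). Time passes only in rows, so rows that do not move let the fingers close, or fill a call up. It gives the time, the measured TCP pose, the force and the opening at its end, in the units of the state.
- get_state(): the state, without advancing time (a new reading comes with each control period).
- camera(name): name is "side" or "top" or "wrist"; returns the picture (384x512x3 uint8, red, green, blue); there is no depth.
- camera_info(name): a dict with "fx", "fy", "cx", "cy" (pixels), "pose" (4x4, takes a point from camera to world coordinates). Camera axes: x right, y up, looking along -z (the intrinsics and any distortion apply to the point x, -y, -z); pixel columns grow to the right and rows downward; lengths in m; the calibration is good to about 2 mm. A picture is of the moment at which its call begins: read the wrist's pose just before it. camera_info takes no time and is no camera call; for the wrist camera it gives the pose at the moment of the call.
- finish_job(): hands the job in, once; it reports no verdict.
Trained networks look in the newest picture that a camera, given by its name, has taken for a name from the list of things; names that differ only in an ending like _2 or _b are one class to them, and where a whole thing is asked for, a point or a joint stands for the part that bears it (a point fixed in the world has none). Each returns a list of dicts, best first, with "score" (0 to 1); they miss things now and then, are a little off and sometimes report something else, mostly with a low value. They report only what shows in the picture. A call takes as long as a camera call. They do not tell look-alikes from the thing itself.
- recognise(thing, camera): "extent" ([left, top, right, bottom] in pixels, round what is visible of it).
The state is a dict: "t": time; "joint_pos": joint angles; "qd": joint speeds; "joint_efforts": joint torques, N m; "ee_pos": TCP position; "ee_rot": TCP orientation; "wrist_force": force on the tool from outside, world axes, zero at the start; "wrist_torque": the same for the moment, N m; "finger_gap": finger opening in m.
Only numpy, scipy, OpenCV 4.12 (cv2) and the standard library are available. Lean on these libraries where they do the work, as an engineer would, in place of code of your own. Each camera call takes 0.05 s, during which the arm holds its last target.

### The job

Build up the sieve column for a grain-size test on the shaker's receiving pan: from the bottom up the fine sieve, the medium sieve, the coarse sieve and the lid, each upright and fully seated in the rim of the one below. Leave the jars, the timer and the tape where they stand, and let go of everything at the end.

Things in the scene. Friction and masses are not known exactly. Their poses are not given: they have to be found in the camera images.
- shaker: sieve shaker: low grey block 120 x 110 mm, 38 mm high, fixed, with a dial on its front (-x); on the middle of its top a round steel receiving pan, 60 mm across, closed floor, is clamped. The pan's rim is 70 mm above the worktop, open (55 mm inside, 12 mm deep). Origin on the worktop exactly below the pan's centre, z up.
- sieve_fine: fine sieve, 38 mm high: lowest of the three, closest mesh (2.8 mm grid). Lowest 10 mm: tapered skirt (42 mm across at the foot, 52 at its top) that drops into the rim below until the 60 mm wide shoulder rests on it. Seated on the pan: origin 60 mm above worktop. Open top rim 55 mm inside, 12 mm deep. Steel, 60 mm across, 0.15 kg, loose, upright; origin: centre of underside, z up.
- sieve_medium: medium sieve, 46 mm high, 8 mm wire grid. Lowest 10 mm: tapered skirt (42 mm across at the foot, 52 at its top) that drops into the rim below until the 60 mm wide shoulder rests on it. Seated: origin 28 mm above the fine sieve's. Open top rim 55 mm inside, 12 mm deep. Steel, 60 mm across, 0.15 kg, loose, upright; origin: centre of underside, z up.
- sieve_coarse: coarse sieve, 56 mm high, few thick wires 18 mm apart. Lowest 10 mm: tapered skirt (42 mm across at the foot, 52 at its top) that drops into the rim below until the 60 mm wide shoulder rests on it. Seated: origin 36 mm above the medium sieve's. Open top rim 55 mm inside, 12 mm deep. Steel, 60 mm across, 0.15 kg, loose, upright; origin: centre of underside, z up.
- sieve_lid: lid, 46 mm high: steel disc 60 mm across (10 to 18 mm up) with a black knob 26 mm across on top (18 to 46 mm up, straight-sided from 24 mm): grip the knob. Lowest 10 mm: tapered skirt (42 mm across at the foot, 52 at its top) that drops into the coarse sieve's rim until the disc rests on it. Seated: origin 46 mm above the coarse sieve's. 0.12 kg, loose; origin: underside centre, z up.
- jar_large: bystander: sample jar with a red screw cap, 62 mm across, 98 mm high, loose; origin at the centre of its underside. Leave it alone.
- jar_small: bystander: sample jar with a blue screw cap, 44 mm across, 68 mm high, loose; origin at the centre of its underside. Leave it alone.
- jar_middle: bystander: sample jar with a white screw cap, 48 mm across, 72 mm high, loose; origin at the centre of its underside. Leave it alone.
- timer: bystander: white bench timer 62 x 76 mm, 52 mm high, loose; origin at the centre of its underside. Leave it alone.
- tape: bystander: roll of beige tape lying flat, 104 mm across, 25 mm high, loose; origin at the centre of its underside. Leave it alone.
Not all that is in view belongs to the job. What is shaped like the sieve_lid but brown is not meant.

How it is judged:
By the outcome, as a careful person would: the job done as asked, in the order asked, and still so for the second after the job is handed in, with the robot touching nothing.
It also fails if it takes over 96 s, if anything falls off the work surface, if the arm or the gripper's body presses on something with over 40 N, if the wrist force passes 120 N, or if a joint passes its speed limit or range.

## Working session

There is one attempt and no reset: what is moved stays moved. The work goes in short steps, Python scripts to look and compute and a tool call to move; the robot and the scene stay as the last step left them, time stands still between calls to the robot, and variables do not carry over. Pictures are saved under pics/ and viewed, and the job is handed in when it is done.

Besides the shell and the picture viewer there is one more tool, called as name(argument=value, ...), one argument or row to a line, values as JSON. play_rows: Moves the arm, as the interface text tells. Its arguments: {"type":"object","properties":{"targets":{"type":"array"},"squeeze":{"type":"number"}},"required":["targets"]}

```bash
mkdir -p pics; ls; python3 - <<'E'
from station import *
import cv2,numpy as np
s=get_state()
print(s)
for n in ["side","top","wrist"]:
    im=camera(n); cv2.imwrite(f"pics/a_{n}.png",im[:,:,::-1])
    i=camera_info(n); print(n,{k:np.round(v,4).tolist() if not isinstance(v,str) else v for k,v in i.items()})
E
```

```text
pics
{'t': 0.0, 'joint_pos': array([62.13524189, 24.44929463,  4.23146065, 92.05360729, -1.95383178,
       63.64449539, -3.84475735]), 'qd': array([ 0.03442664,  0.04641422,  0.14371118, -0.01822716,  0.04557235,
        0.10168863,  0.0087613 ]), 'joint_efforts': array([ 2.24292395e-03, -9.49830651e+01,  3.76161620e+00, -4.63515222e+01,
        1.92409853e-02,  1.04166268e-02,  8.31826384e-06]), 'ee_pos': array([ 0.22291522, -0.63667714,  0.2306043 ]), 'ee_rot': array([-1.79924969e+02,  5.53740710e-03,  1.92968365e+01]), 'wrist_force': array([-0.31640184,  0.86300889, -0.33643361]), 'wrist_torque': array([-0.01131528,  0.00880129,  0.01755601]), 'finger_gap': 0.08546481198984575}
side {'fx': 497.6068, 'fy': 497.6068, 'cx': 260.1755, 'cy': 197.3923, 'pose': [[-0.9013, 0.176, -0.3959, -0.0757], [-0.4332, -0.3553, 0.8283, 1.201], [0.0051, 0.918, 0.3965, 0.6202], [0.0, 0.0, 0.0, 1.0]]}
top {'fx': 371.5472, 'fy': 371.5472, 'cx': 259.1203, 'cy': 186.658, 'pose': [[-0.0255, 0.9981, -0.0555, 0.4291], [-0.9997, -0.0257, -0.0029, 0.0288], [-0.0044, 0.0554, 0.9985, 1.0738], [0.0, 0.0, 0.0, 1.0]]}
wrist {'fx': 324.4434, 'fy': 324.4434, 'cx': 253.6184, 'cy': 194.8656, 'pose': [[0.3304, 0.893, 0.3055, 0.3023], [-0.9438, 0.3127, 0.1067, -0.609], [-0.0003, -0.3235, 0.9462, 0.3734], [0.0, 0.0, 0.0, 1.0]]}
```

View pics/a_side.png

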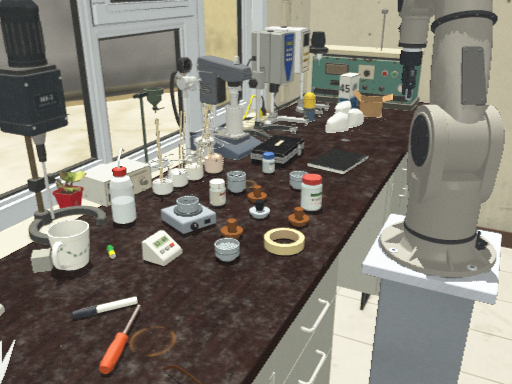

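View pics/a_top.png

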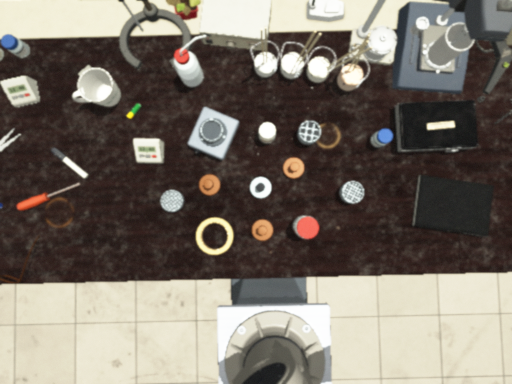

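View pics/a_wrist.png

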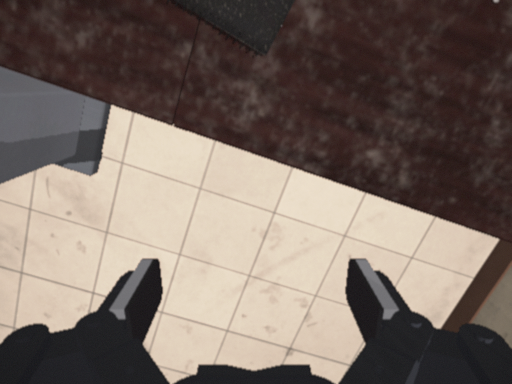

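```bash
cat > h.py <<'E'
from station import *
import cv2,numpy as np
from scipy.spatial.transform import Rotation as R
def world2pix(n,P,info=None):
    i=info or camera_info(n); T=np.array(i['pose']); p=(np.atleast_2d(P)-T[:3,3])@T[:3,:3]
    return np.c_[i['cx']+i['fx']*p[:,0]/-p[:,2], i['cy']-i['fy']*p[:,1]/-p[:,2]]
def pix2world(n,uv,z,info=None):
    i=info or camera_info(n); T=np.array(i['pose'])
    d=np.array([(uv[0]-i['cx'])/i['fx'],-(uv[1]-i['cy'])/i['fy'],-1]); d=T[:3,:3]@d
    return T[:3,3]+d*(z-T[2,3])/d[2]
E
python3 - <<'E'
from h import *
a=cv2.imread('pics/a_top.png')
t=[cv2.resize(a[y-22:y+22,x-22:x+22],(250,250),interpolation=cv2.INTER_CUBIC) for x,y in [(171,201),(309,131),(352,192),(213,132),(260,187),(209,185)]]
cv2.imwrite('pics/crop.png',np.vstack([np.hstack(t[:3]),np.hstack(t[3:])]))
b=cv2.imread('pics/a_side.png')
cv2.imwrite('pics/crop2.png',cv2.resize(b[140:270,130:330],(800,520),interpolation=cv2.INTER_CUBIC))
for n in ['sieve_fine','sieve_medium','sieve_coarse','sieve_lid','shaker','jar_large','jar_small','jar_middle','timer','tape']:
    print(n,[(round(d['score'],2),np.round(d['extent']).tolist()) for d in recognise(n,'top')][:4])
E
```

```text
sieve_fine [(0.94, [163.0, 193.0, 185.0, 213.0]), (0.74, [253.0, 179.0, 270.0, 199.0])]
sieve_medium [(0.64, [343.0, 184.0, 365.0, 202.0])]
sieve_coarse [(0.84, [297.0, 122.0, 321.0, 143.0])]
sieve_lid [(0.83, [201.0, 170.0, 220.0, 196.0]), (0.75, [253.0, 219.0, 273.0, 240.0]), (0.62, [251.0, 178.0, 272.0, 199.0]), (0.58, [285.0, 155.0, 302.0, 176.0])]
shaker [(0.95, [189.0, 106.0, 239.0, 165.0]), (0.66, [163.0, 194.0, 185.0, 212.0])]
jar_large [(0.94, [293.0, 212.0, 320.0, 238.0])]
jar_small [(0.82, [368.0, 129.0, 393.0, 146.0])]
jar_middle [(0.85, [258.0, 120.0, 276.0, 143.0])]
timer [(0.92, [134.0, 137.0, 164.0, 166.0])]
tape [(0.67, [198.0, 218.0, 234.0, 252.0]), (0.41, [369.0, 128.0, 392.0, 146.0])]
```

View pics/crop.png

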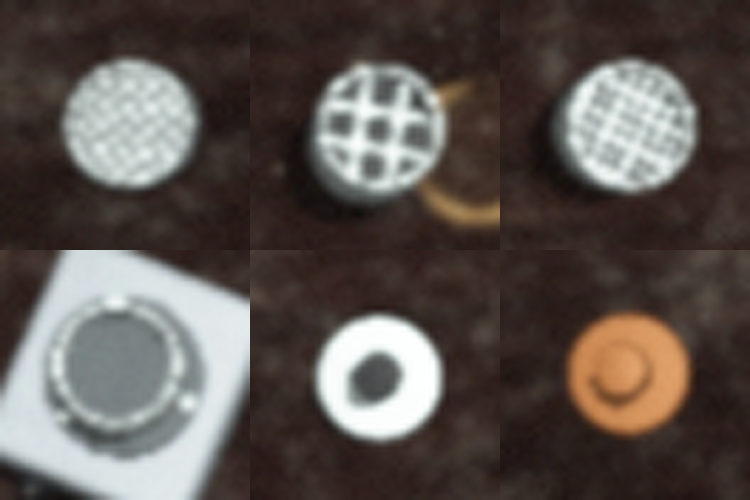

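View pics/crop2.png

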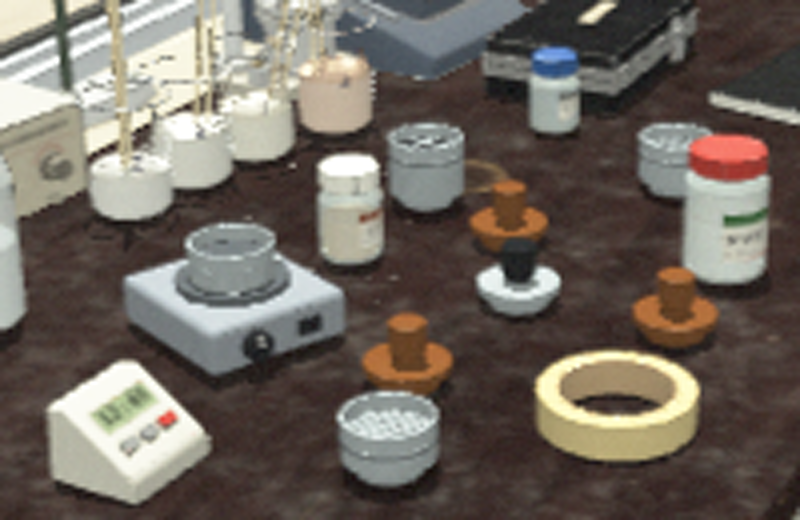

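```bash
python3 - <<'E'
from h import *
def fit(n,img,z,r,guess):
    # fit ring outline: maximise gradient edge along projected circle
    g=cv2.GaussianBlur(cv2.cvtColor(img,cv2.COLOR_BGR2GRAY),(0,0),0.8).astype(np.float32)
    info=camera_info(n); th=np.linspace(0,2*np.pi,120,endpoint=False)
    def ring(c,rr):
        P=np.c_[c[0]+rr*np.cos(th),c[1]+rr*np.sin(th),np.full(120,z)]
        q=world2pix(n,P,info).astype(np.float32)
        return cv2.remap(g,q[:,0].reshape(1,-1),q[:,1].reshape(1,-1),cv2.INTER_LINEAR)[0]
    best=None
    for st,span in [(.002,.016),(.0005,.003)]:
        c0=guess if best is None else best[1]; best=None
        for dx in np.arange(-span,span+1e-6,st):
            for dy in np.arange(-span,span+1e-6,st):
                c=(c0[0]+dx,c0[1]+dy); s=np.mean(np.clip(ring(c,r-.002)-ring(c,r+.002),-60,60))
                if best is None or s>best[0]: best=(s,c)
    return best
a=cv2.imread('pics/a_top.png')
for nm,uv,z,r in [('fine',(171,201),.038,.03),('coarse',(309,130),.056,.03),('medium',(352,192),.046,.03),('pan',(212,131),.07,.03),('lid',(260,187),.018,.03),
   ('brown1',(209,185),.018,.03),('brown2',(293,168),.018,.03),('brown3',(262,230),.018,.03),('jl',(306,227),.098,.031),('jm',(267,131),.072,.024),('tape',(214,236),.025,.052)]:
    p=pix2world('top',uv,z)[:2]; b=fit('top',a,z,r,p); print(nm,np.round(p*1000),'fit',np.round(np.array(b[1])*1000,1),round(float(b[0]),1))
E
```

```text
fine [453. 279.] fit [455.5 278. ] 58.1
coarse [ 639. -110.] fit [ 636.5 -112.1] 48.2
medium [ 465. -225.] fit [ 466.3 -226.6] 57.6
pan [640. 156.] fit [658.8 173.4] 11.9
lid [487.  29.] fit [484.2  28.4] 60.0
brown1 [496. 174.] fit [498.2 174. ] 50.4
brown2 [539. -66.] fit [540.1 -67.1] 59.7
brown3 [365.  27.] fit [366.9  26.9] 56.6
jl [375. -88.] fit [375.6 -87.6] 50.9
jm [636.   6.] fit [639.    5.4] 58.5
tape [352. 162.] fit [350.4 161.1] 60.0
```

play_rows(
  targets=[
    [100,0,0,0,6.43],
    [100,0,0,0,6.43],
    [100,0,0,0,6.43],
    [100,24,-33,0,0],
    [100,24,-33,0,0],
  ],
  squeeze=40,
)

```text
t: 1.07
ee_pos: [0.2698, -0.5714, 0.2309]
ee_rot: [180.0, 0.1, -0.3]
wrist_force: [1.8, -0.4, 0.5]
finger_gap: 0.0854
```

play_rows(
  targets=[
    [100,24,-33,0,0],
    [100,24,-33,0,0],
    [100,24,-33,0,0],
    [100,24,-33,0,0],
    [100,24,-33,0,0],
  ],
)

```text
t: 1.48
ee_pos: [0.3919, -0.4044, 0.2316]
ee_rot: [180.0, -0.0, -0.0]
wrist_force: [1.8, 0.3, 0.3]
finger_gap: 0.0856
```

play_rows(
  targets=[
    [100,20,-36,0,0],
    [100,20,-36,0,0],
    [100,20,-36,0,0],
    [100,20,-36,0,0],
    [100,10,-40,0,0],
  ],
)

```text
t: 1.9
ee_pos: [0.4827, -0.2203, 0.2316]
ee_rot: [180.0, -0.1, 0.0]
wrist_force: [0.2, 0.3, -0.6]
finger_gap: 0.0853
```

```bash
python3 - <<'E'
from h import *
i=camera_info('wrist'); im=camera('wrist'); np.save('w1.npy',np.array(i['pose'])); cv2.imwrite('pics/w1.png',im[:,:,::-1]); print(get_state()['joint_pos'])
E
```

```text
[ 22.3098196   11.02064848  -6.30816701 110.35198898   1.20741092
  58.66644876 -74.06546688]
```

View pics/w1.png

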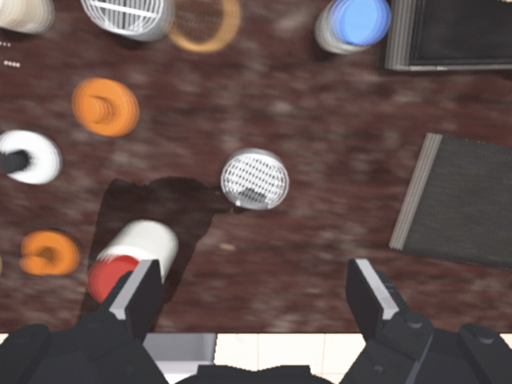

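play_rows(
  targets=[
    [100,0,-41,0,0],
    [100,0,-41,0,0],
    [100,0,-41,0,0],
    [100,0,-41,0,0],
    [100,0,-41,0,0],
  ],
)

```text
t: 2.37
ee_pos: [0.4806, -0.0153, 0.2317]
ee_rot: [180.0, -0.0, -0.0]
wrist_force: [1.7, -1.3, 0.0]
finger_gap: 0.0854
```

play_rows(
  targets=[
    [100,0,-40,0,0],
    [100,0,-40,0,0],
    [100,0,-40,0,0],
    [100,0,0,0,0],
    [100,0,0,0,0],
  ],
)

```text
t: 2.78
ee_pos: [0.4808, 0.1052, 0.2315]
ee_rot: [-180.0, -0.0, 0.2]
wrist_force: [-0.2, -0.8, -0.2]
finger_gap: 0.0853
```

```bash
python3 - <<'E'
from h import *
i=camera_info('wrist'); im=camera('wrist'); np.save('w2.npy',np.array(i['pose'])); cv2.imwrite('pics/w2.png',im[:,:,::-1]); print(get_state()['joint_pos'])
E
```

```text
[  -0.89190717    8.41782634  -20.49511108  113.91315734    3.4577468
   58.24408664 -112.90485695]
```

View pics/w2.png

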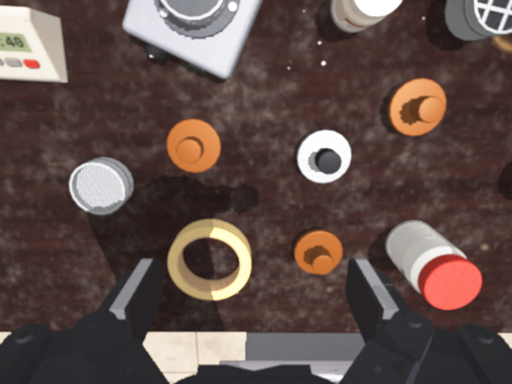

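```bash
cat >> h.py <<'E'
def fit(n,img,z,r,guess,info,blur=1.0,sgn=1,span0=.014):
    g=cv2.GaussianBlur(cv2.cvtColor(img,cv2.COLOR_BGR2GRAY),(0,0),blur).astype(np.float32)
    th=np.linspace(0,2*np.pi,180,endpoint=False)
    def ring(c,rr):
        P=np.c_[c[0]+rr*np.cos(th),c[1]+rr*np.sin(th),np.full(180,z)]
        q=world2pix(n,P,info).astype(np.float32)
        ok=(q[:,0]>0)&(q[:,0]<511)&(q[:,1]>0)&(q[:,1]<383)
        return cv2.remap(g,q[:,0].reshape(1,-1),q[:,1].reshape(1,-1),cv2.INTER_LINEAR)[0],ok
    best=None
    for st,span in [(.002,span0),(.0005,.003)]:
        c0=guess if best is None else best[1]; best=None
        for dx in np.arange(-span,span+1e-6,st):
            for dy in np.arange(-span,span+1e-6,st):
                c=(c0[0]+dx,c0[1]+dy); a,o=ring(c,r-.0015);b,o2=ring(c,r+.0015)
                s=sgn*np.mean(np.clip(a-b,-60,60)[o&o2])
                if best is None or s>best[0]: best=(s,c)
    return best
def winfo(f):
    i=camera_info('wrist'); i['pose']=np.load(f); return i
def overlay(img,n,info,circs,path,crop=None,k=2):
    im=cv2.resize(img,None,fx=k,fy=k)
    for x,y,z,r in circs:
        th=np.linspace(0,2*np.pi,60); q=world2pix(n,np.c_[x+r*np.cos(th),y+r*np.sin(th),np.full(60,z)],info)*k
        cv2.polylines(im,[q.astype(int)],True,(0,0,255),1)
    if crop: im=im[crop[1]*k:crop[3]*k,crop[0]*k:crop[2]*k]
    cv2.imwrite(path,im)
E
python3 - <<'E'
from h import *
a=cv2.imread('pics/w2.png'); i=winfo('w2.npy'); cs=[]
for nm,g,z in [('fine',(.4555,.278),.038),('lid',(.4842,.0284),.018),('brown1',(.498,.174),.018)]:
    b=fit('wrist',a,z,.03,g,i); print(nm,np.round(np.array(b[1])*1000,1),b[0]); cs.append((*b[1],z,.03))
overlay(a,'wrist',i,cs,'pics/o2.png',(30,80,400,300))
a=cv2.imread('pics/a_top.png');i=camera_info('top')
overlay(a,'top',i,[(.64,.156,.07,.03),(.64,.156,.07,.0275),(.64,.156,.038,.03)],'pics/o_pan.png',(170,90,260,180),6)
E
```

```text
fine [456.  275.5] 59.37054
lid [486.7  26.9] 60.0
brown1 [500. 172.] 57.42307
```

View pics/o2.png

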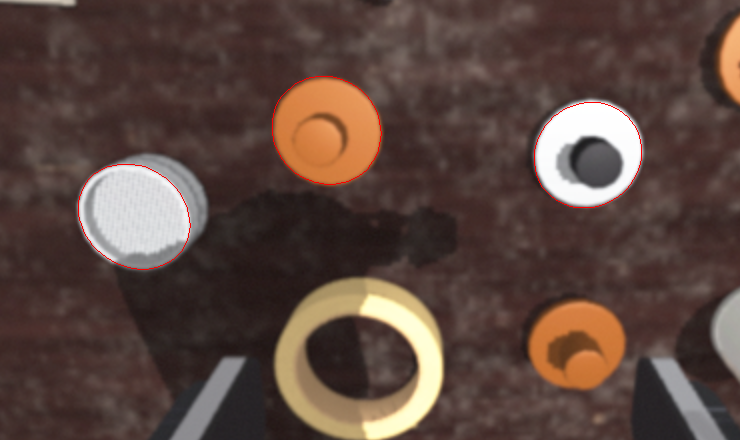

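View pics/o_pan.png

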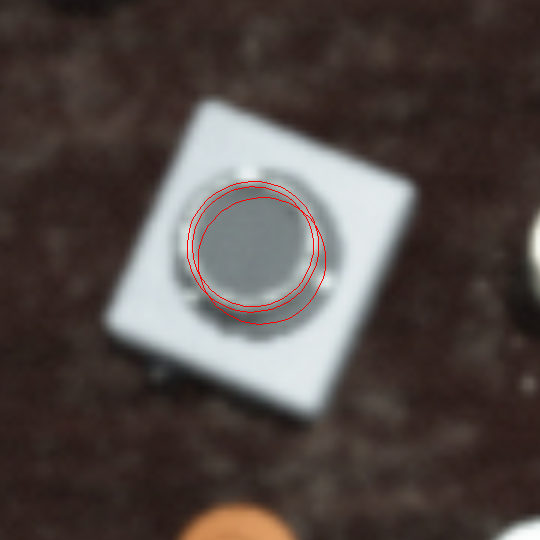

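play_rows(
  targets=[
    [100,-5,-34,0,0],
    [100,-5,-34,0,0],
    [100,-5,-34,0,0],
    [100,-5,-34,0,0],
    [100,-5,-35,0,0],
  ],
)

```text
t: 3.25
ee_pos: [0.4563, 0.2737, 0.2315]
ee_rot: [180.0, -0.0, -0.2]
wrist_force: [0.0, -0.6, 0.6]
finger_gap: 0.0853
```

play_rows(
  targets=[
    [100,0,0,35,0],
    [100,0,0,35,0],
    [100,0,0,35,0],
    [100,0,0,0,0],
    [100,0,0,0,0],
  ],
)

```text
t: 3.67
ee_pos: [0.4557, 0.2725, 0.1258]
ee_rot: [179.9, 0.2, -0.1]
wrist_force: [-1.2, 0.1, 1.1]
finger_gap: 0.0852
```

```bash
cat >> h.py <<'E'
def shot(name,items,crop=None,k=2):
    i=camera_info('wrist'); i['pose']=np.array(i['pose']); s=get_state(); im=camera('wrist')[:,:,::-1].copy(); cv2.imwrite(f'pics/{name}.png',im); np.save(name+'.npy',i['pose'])
    print('tcp',np.round(s['ee_pos']*1000,1),np.round(s['ee_rot'],1),'j',np.round(s['joint_pos']),'F',np.round(s['wrist_force'],1),'gap',round(s['finger_gap']*1000,1),'t',round(s['t'],2))
    cs=[]
    for nm,g,z,r in items:
        b=fit('wrist',im,z,r,g,i); print(nm,np.round(np.array(b[1])*1000,1),round(float(b[0]),1)); cs.append((*b[1],z,r))
    overlay(im,'wrist',i,cs,f'pics/{name}_o.png',crop,1 if crop is None else k)
E
python3 - <<'E'
from h import *
shot('w3',[('fine',(.456,.2765),.038,.03)])
E
```

```text
tcp [455.7 272.5 125.8] [ 1.799e+02  2.000e-01 -1.000e-01] j [ -16.   20.  -25.  115.   12.   48. -139.] F [-1.2  0.1  1.1] gap 85.2 t 3.67
fine [456.5 277. ] 59.9
```

View pics/w3_o.png

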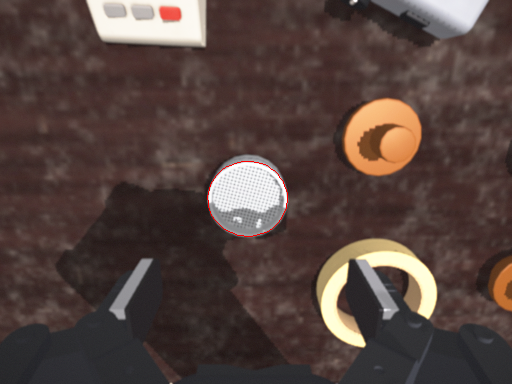

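play_rows(
  targets=[
    [100,1,-4.5,30,0],
    [100,0,0,35,0],
    [100,0,0,35,0],
    [100,0,0,20,0],
    [100,0,0,0,0],
  ],
)

```text
t: 4.13
ee_pos: [0.457, 0.2776, 0.0051]
ee_rot: [179.9, 0.1, -0.0]
wrist_force: [0.1, -0.4, 0.2]
finger_gap: 0.0856
```

play_rows(
  targets=[
    [40,0,0,0,0],
    [40,0,0,0,0],
    [40,0,0,0,0],
    [40,0,0,0,0],
    [40,0,0,0,0],
  ],
  squeeze=40,
)

```text
t: 4.55
ee_pos: [0.4587, 0.2792, 0.0093]
ee_rot: [-179.9, -0.2, -0.0]
wrist_force: [-1.6, -1.8, 10.8]
finger_gap: 0.0585
```

```bash
python3 - <<'E'
from h import *
shot('w4',[])
s=get_state(); print(s['wrist_force'],s['finger_gap'],s['ee_pos'])
b=camera('side')[:,:,::-1]; cv2.imwrite('pics/s4.png',cv2.resize(b[140:270,150:330],(720,520),interpolation=cv2.INTER_CUBIC))
s=get_state(); print(s['wrist_force'],s['finger_gap'],s['ee_pos'])
E
```

```text
tcp [458.7 279.2   9.3] [-179.9   -0.2   -0. ] j [ -21.   31.  -21.  118.   19.   35. -145.] F [-1.6 -1.8 10.8] gap 58.5 t 4.55
[-1.8875385  -1.65978792 11.3629993 ] 0.05832805390399755 [0.45870806 0.27919461 0.00930366]
[-2.85466014 -1.97308138 12.36487885] 0.05860256983348485 [0.45869381 0.27916549 0.0092772 ]
```

View pics/w4_o.png

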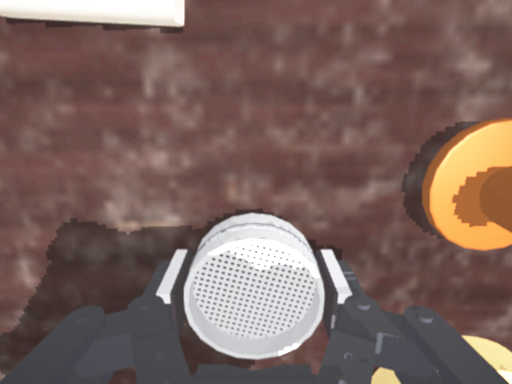

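View pics/s4.png

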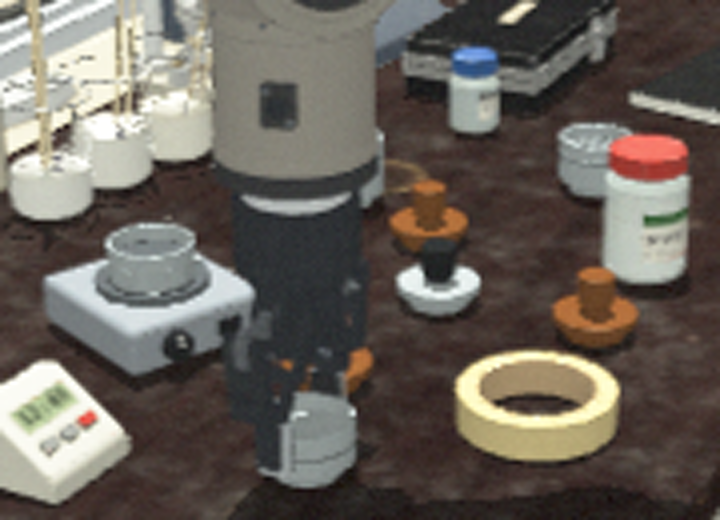

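play_rows(
  targets=[
    [40,0,0,-15,0],
    [40,0,0,-35,0],
    [40,0,0,-40,0],
    [40,0,0,-40,0],
    [40,0,0,-40,0],
  ],
)

```text
t: 5.07
ee_pos: [0.4569, 0.2786, 0.1805]
ee_rot: [-179.9, -0.1, 0.0]
wrist_force: [2.1, 0.3, -0.8]
finger_gap: 0.0581
```

play_rows(
  targets=[
    [40,20,24,0,0],
    [40,20,24,0,0],
    [40,20,24,0,0],
    [40,20,24,0,0],
    [40,20,24,0,0],
  ],
)

```text
t: 5.48
ee_pos: [0.5583, 0.1572, 0.1791]
ee_rot: [-180.0, -0.2, -0.0]
wrist_force: [-0.1, 1.5, -1.6]
finger_gap: 0.0585
```

play_rows(
  targets=[
    [40,0,0,0,0],
    [40,0,0,0,0],
    [40,0,0,0,0],
    [40,0,0,0,0],
    [40,0,0,0,0],
  ],
)

```text
t: 5.9
ee_pos: [0.5565, 0.1595, 0.1771]
ee_rot: [-180.0, -0.0, 0.1]
wrist_force: [-0.6, 0.5, -1.4]
finger_gap: 0.0584
```

```bash
python3 - <<'E'
from h import *
shot('w5',[('pan',(.641,.1575),.07,.0275),('pano',(.641,.1575),.07,.03)])
E
```

```text
tcp [556.5 159.5 177.1] [-1.8e+02 -0.0e+00  1.0e-01] j [  -4.   20.  -23.  107.    9.   55. -121.] F [-0.6  0.5 -1.4] gap 58.4 t 5.9
pan [642.  160.5] 18.1
pano [646.  157.5] 55.7
```

View pics/w5_o.png

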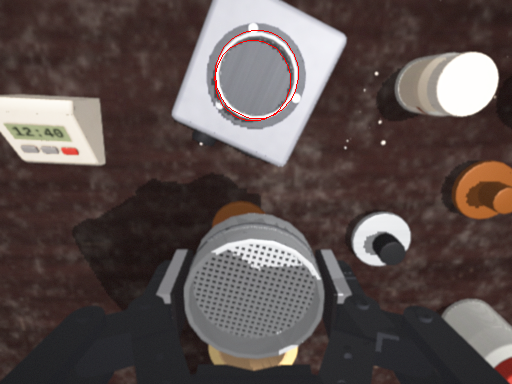

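```bash
python3 - <<'E'
from h import *
a=cv2.imread('pics/w5.png'); i=winfo('w5.npy')
for z in (.203,.206,.209):
    b=fit('wrist',a,z,.03,(.5565,.1595),i); print('held',z,np.round(np.array(b[1])*1000,1),b[0])
hb=b
overlay(a,'wrist',i,[(.643,.1585,.07,.03),(.643,.1585,.07,.0275)],'pics/o5.png',(190,10,330,150),5)
E
```

```text
held 0.203 [551.5 159.5] 44.685623
held 0.206 [554.5 159.5] 47.0869
held 0.209 [556.5 160. ] 44.252117
```

View pics/o5.png

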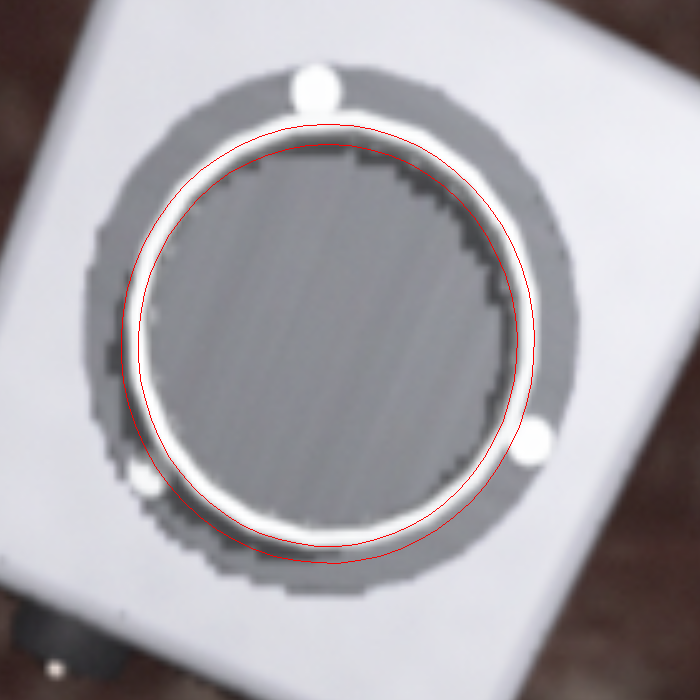

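play_rows(
  targets=[
    [40,30,1,0,0],
    [40,30,1,0,0],
    [40,29,0,10,0],
    [40,0,0,38,0],
    [40,0,0,38,0],
  ],
)

```text
t: 6.37
ee_pos: [0.6481, 0.1574, 0.0906]
ee_rot: [-179.9, -0.2, -0.0]
wrist_force: [-0.4, 0.8, -2.2]
finger_gap: 0.0585
```

play_rows(
  targets=[
    [40,0,0,0,0],
    [40,0,0,0,0],
    [40,0,0,0,0],
    [40,0,0,0,0],
    [40,0,0,0,0],
  ],
)

```text
t: 6.78
ee_pos: [0.6471, 0.157, 0.0929]
ee_rot: [-180.0, -0.2, 0.0]
wrist_force: [-0.4, 0.5, -1.6]
finger_gap: 0.0583
```

```bash
python3 - <<'E'
from h import *
shot('w6',[])
b=camera('side')[:,:,::-1].copy(); cv2.imwrite('pics/s6.png',b)
s=get_state()['ee_pos']; x,y,z=s; i=camera_info('side')
overlay(b,'side',i,[(.643,.1578,.07,.03),(.643,.1578,.038,.03),(x-.002,y,z-.009+.038,.03)],'pics/s6o.png',(130,130,260,260),5)
E
```

```text
tcp [647.1 157.   92.9] [-180.    -0.2    0. ] j [  -5.   33.  -20.   99.   14.   51. -120.] F [-0.4  0.5 -1.6] gap 58.3 t 6.78
```

View pics/s6o.png

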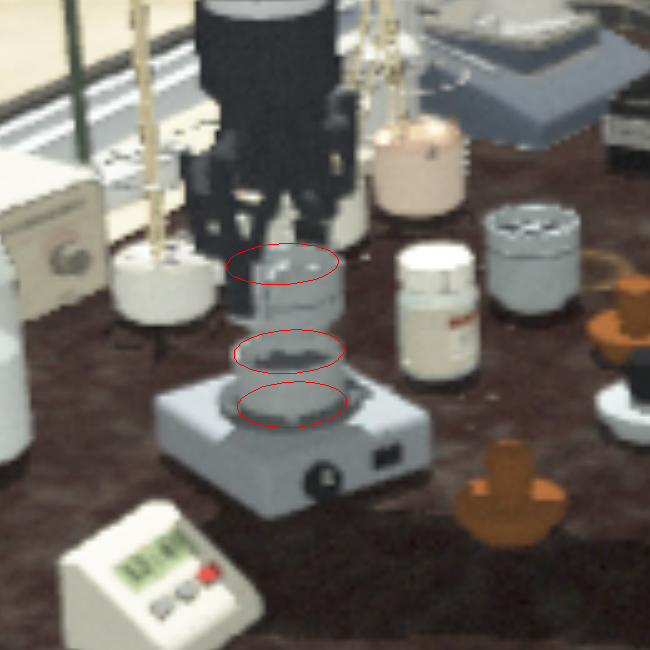

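View pics/w6_o.png

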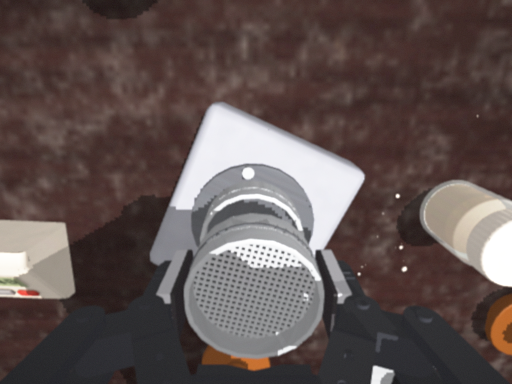

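play_rows(
  targets=[
    [40,-1,0,8,0],
    [40,0,0,6,0],
    [40,0,0,5,0],
    [40,0,0,4,0],
    [40,0,0,0,0],
  ],
)

```text
t: 7.3
ee_pos: [0.646, 0.157, 0.0691]
ee_rot: [-180.0, -0.1, 0.0]
wrist_force: [-6.7, -3.3, 27.9]
finger_gap: 0.0583
```

```bash
python3 - <<'E'
from h import *
b=camera('side')[:,:,::-1].copy(); cv2.imwrite('pics/s7.png',b)
cv2.imwrite('pics/s7o.png',cv2.resize(b[150:240,150:240],(600,600),interpolation=cv2.INTER_CUBIC))
s=get_state(); print(s['wrist_force'],s['ee_pos'])
E
```

```text
[-6.95674334 -1.17242262 27.10806667] [0.64601256 0.15700687 0.06915418]
```

View pics/s7o.png

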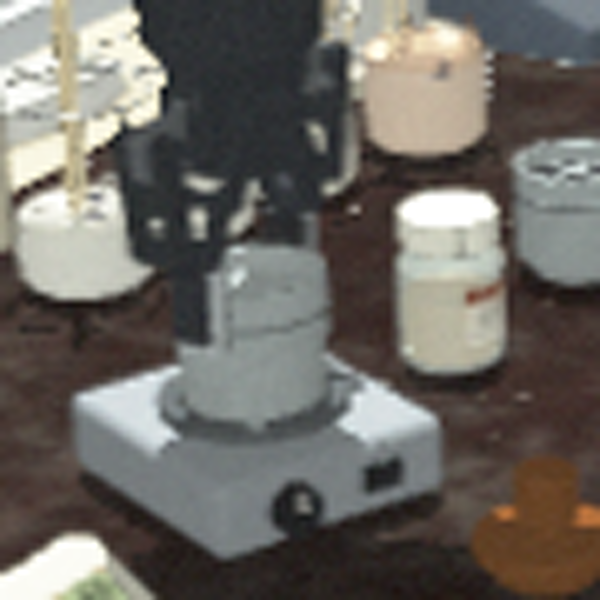

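play_rows(
  targets=[
    [100,0,0,-4,0],
    [100,0,0,0,0],
    [100,0,0,0,0],
    [100,0,0,0,0],
    [100,0,0,0,0],
  ],
)

```text
t: 7.77
ee_pos: [0.6447, 0.1564, 0.0708]
ee_rot: [180.0, 0.0, 0.0]
wrist_force: [0.1, 0.2, 0.8]
finger_gap: 0.0853
```

play_rows(
  targets=[
    [100,0,0,-15,0],
    [100,0,0,-35,0],
    [100,0,0,-35,0],
    [100,0,0,-40,0],
    [100,0,0,-40,0],
  ],
)

```text
t: 8.18
ee_pos: [0.6445, 0.1565, 0.239]
ee_rot: [-180.0, 0.0, 0.0]
wrist_force: [0.7, -0.3, -0.2]
finger_gap: 0.0857
```

play_rows(
  targets=[
    [100,-18,37,0,0],
    [100,-18,37,0,0],
    [100,0,0,0,0],
    [100,0,0,0,0],
    [100,0,0,0,0],
  ],
)

```text
t: 8.6
ee_pos: [0.6091, 0.0826, 0.2374]
ee_rot: [-180.0, -0.1, -0.0]
wrist_force: [0.6, 0.3, -0.2]
finger_gap: 0.0854
```

```bash
python3 - <<'E'
from h import *
shot('w8',[('fine',(.643,.1578),.098,.03)])
b=camera('side')[:,:,::-1].copy(); cv2.imwrite('pics/s8o.png',cv2.resize(b[150:240,150:240],(600,600),interpolation=cv2.INTER_CUBIC))
E
```

```text
tcp [609.1  82.6 237.4] [-1.8e+02 -1.0e-01 -0.0e+00] j [   3.   20.  -21.   99.    8.   63. -111.] F [ 0.6  0.3 -0.2] gap 85.4 t 8.6
fine [643.  157.8] 33.3
```

View pics/w8_o.png

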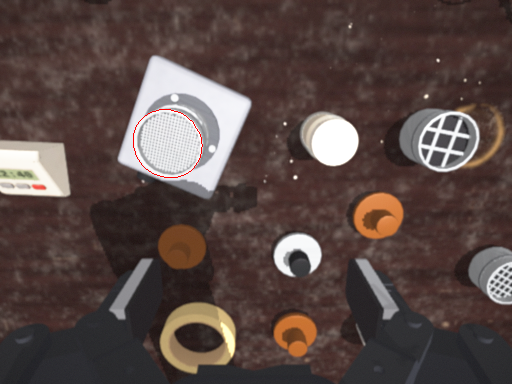

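View pics/s8o.png

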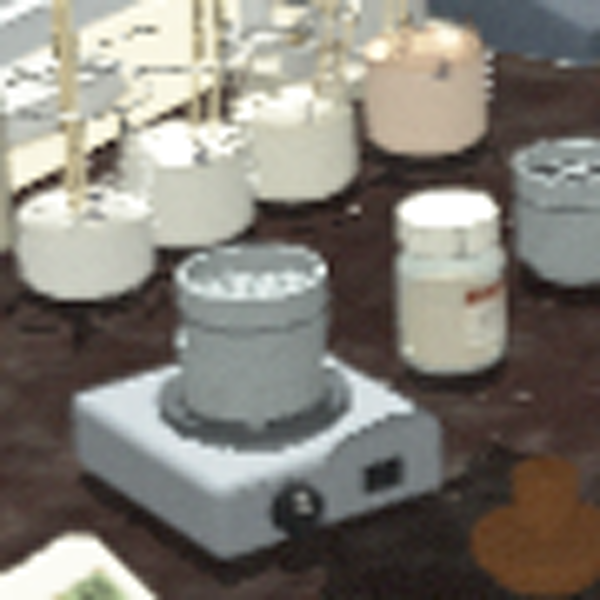

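play_rows(
  targets=[
    [100,-16,34.3,0,0],
    [100,-16,34.3,0,0],
    [100,-16,34.3,0,0],
    [100,-16,34.3,0,0],
    [100,-16,34.3,0,0],
  ],
)

```text
t: 9.12
ee_pos: [0.5285, -0.0893, 0.2363]
ee_rot: [-180.0, 0.0, 0.1]
wrist_force: [1.4, -0.3, 0.5]
finger_gap: 0.0851
```

play_rows(
  targets=[
    [100,-16,34.3,0,0],
    [100,-16,34.3,0,0],
    [100,-16,34.3,0,0],
    [100,-14,34.3,0,0],
    [100,0,0,20,0],
  ],
)

```text
t: 9.53
ee_pos: [0.4661, -0.2328, 0.219]
ee_rot: [179.8, -0.2, -0.3]
wrist_force: [0.5, -1.3, 1.0]
finger_gap: 0.0855
```

play_rows(
  targets=[
    [100,0,0,35,0],
    [100,0,0,35,0],
    [100,0,0,15,0],
    [100,0,0,0,0],
    [100,0,0,0,0],
  ],
)

```text
t: 9.95
ee_pos: [0.4674, -0.2254, 0.1311]
ee_rot: [-179.9, 0.1, 0.1]
wrist_force: [0.3, -0.8, 0.3]
finger_gap: 0.0851
```

```bash
python3 - <<'E'
from h import *
shot('w9',[('medium',(.467,-.2266),.046,.03)])
E
```

```text
tcp [ 467.4 -225.4  131.1] [-1.799e+02  1.000e-01  1.000e-01] j [ 29.  17. -12. 117.   5.  46. -76.] F [ 0.3 -0.8  0.3] gap 85.1 t 9.95
medium [ 469.  -228.1] 51.2
```

View pics/w9_o.png

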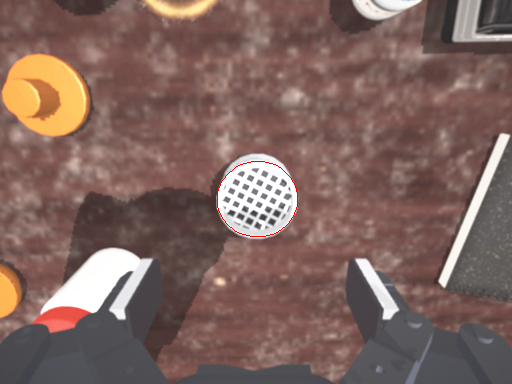

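play_rows(
  targets=[
    [100,0,2,35,0],
    [100,0,0,35,0],
    [100,0,0,35,0],
    [100,0,0,14,0],
    [100,0,0,0,0],
  ],
)

```text
t: 10.42
ee_pos: [0.4666, -0.2276, 0.0108]
ee_rot: [-179.9, 0.1, 0.0]
wrist_force: [-1.5, -0.5, -1.2]
finger_gap: 0.0851
```

play_rows(
  targets=[
    [40,0,0,0,0],
    [40,0,0,0,0],
    [40,0,0,0,0],
    [40,0,0,0,0],
    [40,0,0,0,0],
  ],
)

```text
t: 10.83
ee_pos: [0.4686, -0.2287, 0.0147]
ee_rot: [179.9, -0.2, -0.0]
wrist_force: [-0.0, 1.8, 7.5]
finger_gap: 0.059
```

play_rows(
  targets=[
    [40,0,0,-20,0],
    [40,0,0,-35,0],
    [40,0,0,-40,0],
    [40,0,0,-40,0],
    [40,0,0,-40,0],
  ],
)

```text
t: 11.25
ee_pos: [0.467, -0.2281, 0.1913]
ee_rot: [180.0, -0.1, 0.0]
wrist_force: [0.8, -0.9, -1.2]
finger_gap: 0.059
```

play_rows(
  targets=[
    [40,10,-38,0,0],
    [40,10,-38,0,0],
    [40,10,-38,0,0],
    [40,10,-38,0,0],
    [40,10,-38,0,0],
  ],
)

```text
t: 11.67
ee_pos: [0.5176, -0.0365, 0.1897]
ee_rot: [180.0, -0.2, -0.0]
wrist_force: [0.9, -0.9, -1.4]
finger_gap: 0.0587
```

play_rows(
  targets=[
    [40,10,-38,0,0],
    [40,10,-38,0,0],
    [40,10,-38,0,0],
    [40,10,-38,0,0],
    [40,10,-38,0,0],
  ],
)

```text
t: 12.08
ee_pos: [0.5675, 0.1537, 0.1897]
ee_rot: [-180.0, -0.2, -0.0]
wrist_force: [1.5, 0.6, -1.4]
finger_gap: 0.0594
```

play_rows(
  targets=[
    [40,0,0,0,0],
    [40,0,0,0,0],
    [40,0,0,0,0],
    [40,0,0,0,0],
    [40,0,0,0,0],
  ],
)

```text
t: 12.5
ee_pos: [0.5671, 0.1504, 0.1881]
ee_rot: [180.0, -0.1, -0.1]
wrist_force: [0.5, 0.4, -1.2]
finger_gap: 0.059
```

```bash
python3 - <<'E'
from h import *
x,y,z=get_state()['ee_pos']
shot('w10',[('fine',(.643,.1578),.098,.03),('held',(x-.002,y),z-.0147+.046,.03)])
E
```

```text
tcp [567.1 150.4 188.1] [ 1.8e+02 -1.0e-01 -1.0e-01] j [  -3.   20.  -23.  105.    9.   57. -120.] F [ 0.5  0.4 -1.2] gap 59.0 t 12.5
fine [644.  157.3] 46.4
held [566.6 151.4] 46.3
```

View pics/w10_o.png

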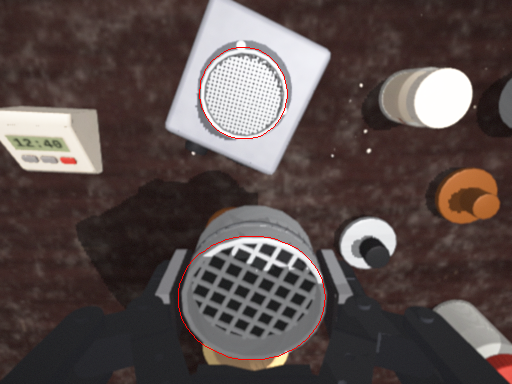

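play_rows(
  targets=[
    [40,38,-3.4,0,0],
    [40,38,-3.4,0,0],
    [40,0,0,35,0],
    [40,0,0,33,0],
    [40,0,0,0,0],
  ],
)

```text
t: 12.97
ee_pos: [0.6401, 0.1565, 0.1133]
ee_rot: [179.9, 0.5, -0.1]
wrist_force: [-2.0, -0.8, -2.8]
finger_gap: 0.0589
```

play_rows(
  targets=[
    [40,0,0,0,0],
    [40,0,0,0,0],
    [40,0,0,0,0],
    [40,0,0,0,0],
    [40,0,0,0,0],
  ],
)

```text
t: 13.38
ee_pos: [0.6436, 0.1587, 0.121]
ee_rot: [-180.0, -0.1, -0.0]
wrist_force: [-1.1, 0.5, -1.4]
finger_gap: 0.0591
```

```bash
python3 - <<'E'
from h import *
print(get_state()['ee_pos'])
b=camera('side')[:,:,::-1].copy(); cv2.imwrite('pics/s10o.png',cv2.resize(b[140:230,150:240],(600,600),interpolation=cv2.INTER_CUBIC))
E
```

```text
[0.64356057 0.15867063 0.12100773]
```

View pics/s10o.png

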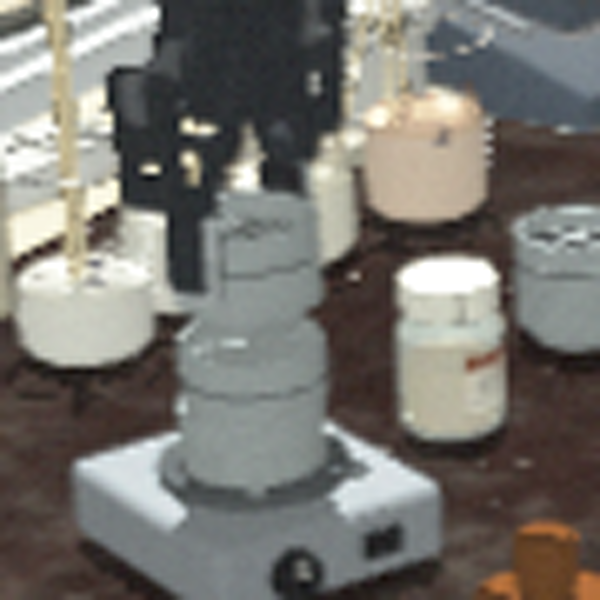

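play_rows(
  targets=[
    [40,-0.5,1.5,8,0],
    [40,0,0,6,0],
    [40,0,0,4,0],
    [40,0,0,2,0],
    [40,0,0,0,0],
  ],
)

```text
t: 13.85
ee_pos: [0.6435, 0.1571, 0.102]
ee_rot: [180.0, -0.2, -0.0]
wrist_force: [-13.8, -6.2, 40.0]
finger_gap: 0.0591
```

play_rows(
  targets=[
    [100,0,0,-3,0],
    [100,0,0,0,0],
    [100,0,0,0,0],
    [100,0,0,0,0],
    [100,0,0,0,0],
  ],
)

```text
t: 14.27
ee_pos: [0.6422, 0.157, 0.1017]
ee_rot: [180.0, 0.0, 0.0]
wrist_force: [-0.7, 0.5, 0.4]
finger_gap: 0.0857
```

play_rows(
  targets=[
    [100,0,0,-15,0],
    [100,0,0,-35,0],
    [100,0,0,-35,0],
    [100,0,0,-40,0],
    [100,0,35,0,0],
  ],
)

```text
t: 14.68
ee_pos: [0.6444, 0.1303, 0.2351]
ee_rot: [-179.7, -0.5, 0.5]
wrist_force: [1.2, 1.0, 0.5]
finger_gap: 0.085
```

play_rows(
  targets=[
    [100,-20,35,0,0],
    [100,0,35,0,0],
    [100,0,35,0,0],
    [100,0,0,0,0],
    [100,0,0,0,0],
  ],
)

```text
t: 15.1
ee_pos: [0.6224, 0.0144, 0.2271]
ee_rot: [180.0, 0.0, -0.2]
wrist_force: [0.6, 0.9, 0.0]
finger_gap: 0.0857
```

```bash
python3 - <<'E'
from h import *
shot('w11',[('med',(.643,.1578),.134,.03),('coarse',(.638,-.112),.056,.03)])
b=camera('side')[:,:,::-1].copy(); cv2.imwrite('pics/s11o.png',cv2.resize(b[140:230,150:240],(600,600),interpolation=cv2.INTER_CUBIC))
E
```

```text
tcp [622.4  14.4 227.1] [180.    0.   -0.2] j [   8.   21.  -20.   98.    8.   62. -104.] F [0.6 0.9 0. ] gap 85.7 t 15.1
med [641.5 156.8] 60.0
coarse [ 638. -111.] 60.0
```

View pics/w11_o.png

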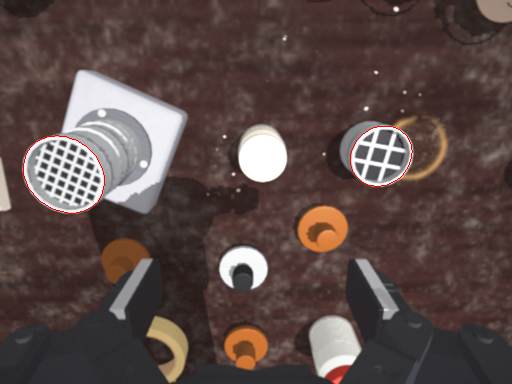

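View pics/s11o.png

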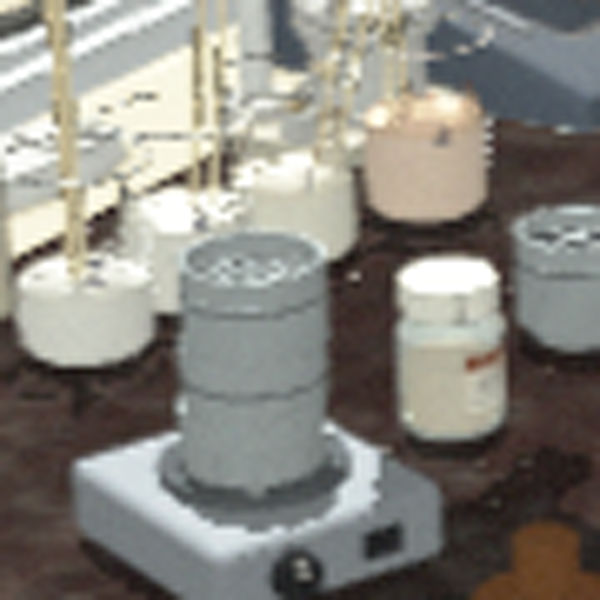

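play_rows(
  targets=[
    [100,4,31.5,0,0],
    [100,4,31.5,0,0],
    [100,4,31.5,0,0],
    [100,4,31.5,0,0],
    [100,0,0,20,0],
  ],
)

```text
t: 15.62
ee_pos: [0.6406, -0.115, 0.2099]
ee_rot: [179.8, -0.3, -0.3]
wrist_force: [1.3, -0.9, -0.3]
finger_gap: 0.0853
```

play_rows(
  targets=[
    [100,0,0,35,0],
    [100,0,0,35,0],
    [100,0,0,10,0],
    [100,0,0,0,0],
    [100,0,0,0,0],
  ],
)

```text
t: 16.03
ee_pos: [0.6391, -0.1079, 0.1281]
ee_rot: [-180.0, 0.0, 0.1]
wrist_force: [1.0, -0.7, 0.3]
finger_gap: 0.0853
```

```bash
python3 - <<'E'
from h import *
shot('w12',[('coarse',(.638,-.112),.056,.03)])
E
```

```text
tcp [ 639.1 -107.9  128.1] [-1.8e+02  0.0e+00  1.0e-01] j [ 16.  29. -17. 100.  10.  53. -94.] F [ 1.  -0.7  0.3] gap 85.3 t 16.03
coarse [ 639.5 -112.5] 54.8
```

View pics/w12_o.png

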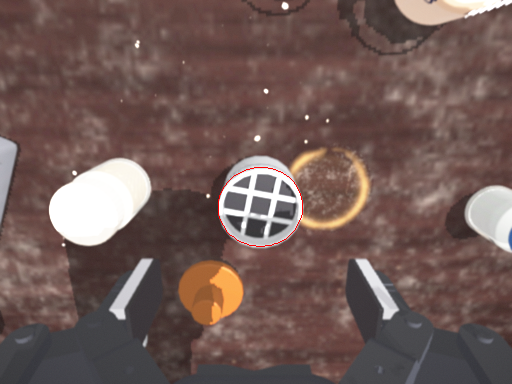

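play_rows(
  targets=[
    [100,0,4,35,0],
    [100,0,0,35,0],
    [100,0,0,28,0],
    [100,0,0,10,0],
    [100,0,0,0,0],
  ],
)

```text
t: 16.5
ee_pos: [0.6383, -0.1126, 0.0188]
ee_rot: [-180.0, 0.1, 0.0]
wrist_force: [0.8, -0.2, 0.4]
finger_gap: 0.0854
```

play_rows(
  targets=[
    [40,0,0,0,0],
    [40,0,0,0,0],
    [40,0,0,0,0],
    [40,0,0,0,0],
    [40,0,0,0,0],
  ],
)

```text
t: 16.92
ee_pos: [0.6402, -0.113, 0.0222]
ee_rot: [180.0, -0.2, 0.0]
wrist_force: [-1.0, 1.4, 8.5]
finger_gap: 0.0589
```

play_rows(
  targets=[
    [40,0,0,-20,0],
    [40,0,0,-35,0],
    [40,0,0,-40,0],
    [40,0,0,-40,0],
    [40,0,0,-40,0],
  ],
)

```text
t: 17.33
ee_pos: [0.6385, -0.1128, 0.1982]
ee_rot: [180.0, -0.1, 0.0]
wrist_force: [1.8, -0.2, -2.0]
finger_gap: 0.059
```

play_rows(
  targets=[
    [40,-10,-38,-4,0],
    [40,-10,-38,-4,0],
    [40,-10,-38,-4,0],
    [40,-10,-38,-4,0],
    [40,-10,-38,-4,0],
  ],
)

```text
t: 17.75
ee_pos: [0.588, 0.0787, 0.2167]
ee_rot: [-180.0, -0.2, -0.0]
wrist_force: [1.7, 1.3, -1.3]
finger_gap: 0.0585
```

play_rows(
  targets=[
    [40,-15,-38,0,0],
    [40,-15,-38,0,0],
    [40,0,-3,0,0],
    [40,0,0,0,0],
    [40,0,0,0,0],
  ],
)

```text
t: 18.17
ee_pos: [0.5588, 0.1561, 0.2157]
ee_rot: [-180.0, -0.1, 0.0]
wrist_force: [0.4, -0.5, -2.1]
finger_gap: 0.059
```

play_rows(
  targets=[
    [40,0,0,0,0],
    [40,0,0,0,0],
    [40,0,0,0,0],
    [40,0,0,0,0],
    [40,0,0,0,0],
  ],
)

```text
t: 18.58
ee_pos: [0.5586, 0.1556, 0.2143]
ee_rot: [-180.0, 0.0, -0.0]
wrist_force: [0.5, 0.5, -2.9]
finger_gap: 0.0592
```

```bash
python3 - <<'E'
from h import *
x,y,z=get_state()['ee_pos']
shot('w13',[('med',(.643,.157),.134,.03),('held',(x-.001,y),z-.0222+.056,.03)])
E
```

```text
tcp [558.6 155.6 214.3] [-180.    0.   -0.] j [  -2.   18.  -24.  104.    9.   59. -120.] F [ 0.5  0.5 -2.9] gap 59.2 t 18.58
med [658.  161.5] 24.5
held [557.6 156.1] 58.9
```

View pics/w13_o.png

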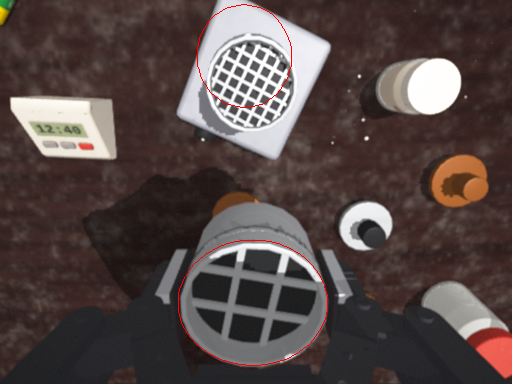

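```bash
python3 - <<'E'
from h import *
a=cv2.imread('pics/w13.png'); i=winfo('w13.npy')
print(world2pix('wrist',[[.643,.157,.134],[.653,.157,.134],[.643,.167,.134]],i))
overlay(a,'wrist',i,[(.643,.157,.134,.03)],'pics/o13.png',(190,20,310,140),5)
print(fit('wrist',a,.134,.03,(.643,.157),i,span0=.006), fit('wrist',a,.134,.0275,(.643,.157),i,span0=.006))
E
```

```text
[[251.58508683  83.46618592]
 [251.54106396  66.94042413]
 [236.19458878  83.47902585]]
(np.float32(25.57123), (np.float64(0.6415), np.float64(0.1565))) (np.float32(18.551888), (np.float64(0.6405000000000001), np.float64(0.1605)))
```

View pics/o13.png

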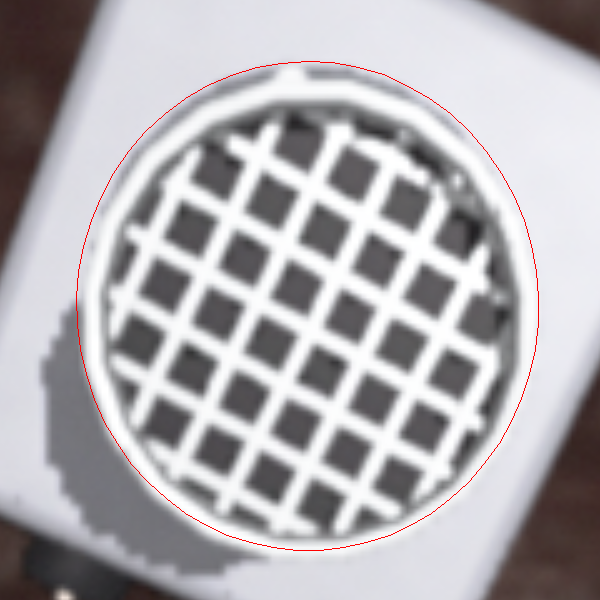

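play_rows(
  targets=[
    [40,40,-0.5,0,0],
    [40,40,-0.5,0,0],
    [40,4.5,0,15,0],
    [40,0,0,25,0],
    [40,0,0,3,0],
  ],
)

```text
t: 19.05
ee_pos: [0.6416, 0.1563, 0.167]
ee_rot: [179.9, 0.3, -0.0]
wrist_force: [-1.8, -1.2, -2.5]
finger_gap: 0.0588
```

play_rows(
  targets=[
    [40,0,0,0,0],
    [40,0,0,0,0],
    [40,0,0,0,0],
    [40,0,0,0,0],
    [40,0,0,0,0],
  ],
)

```text
t: 19.47
ee_pos: [0.6433, 0.1572, 0.1726]
ee_rot: [-180.0, -0.1, 0.0]
wrist_force: [0.2, 0.6, -2.2]
finger_gap: 0.0589
```

```bash
python3 - <<'E'
from h import *
print(get_state()['ee_pos'])
b=camera('side')[:,:,::-1].copy(); cv2.imwrite('pics/s13o.png',cv2.resize(b[120:230,140:250],(600,600),interpolation=cv2.INTER_CUBIC))
E
```

```text
[0.64328978 0.15723022 0.17257687]
```

View pics/s13o.png

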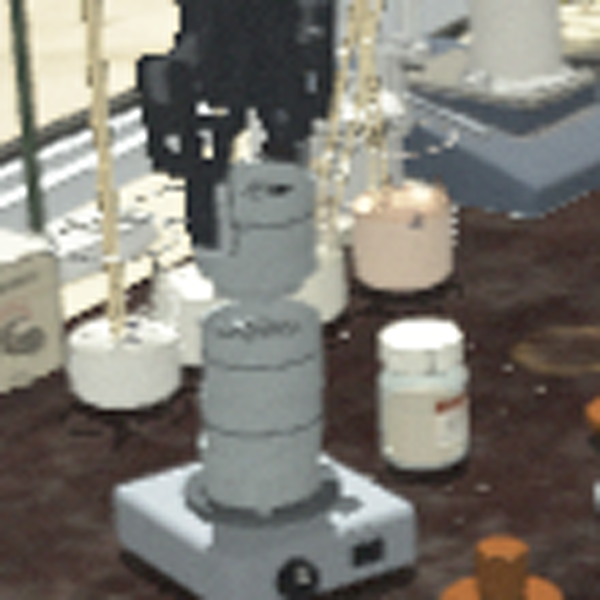

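play_rows(
  targets=[
    [40,-0.5,0,12,0],
    [40,0,0,7,0],
    [40,0,0,5,0],
    [40,0,0,2,0],
    [40,0,0,0,0],
  ],
)

```text
t: 19.93
ee_pos: [0.6427, 0.157, 0.146]
ee_rot: [180.0, -0.0, -0.0]
wrist_force: [-5.9, -2.1, 15.5]
finger_gap: 0.0588
```

Seated at the expected height (146.0 against 146.2 mm). Releasing.

play_rows(
  targets=[
    [100,0,0,-2,0],
    [100,0,0,0,0],
    [100,0,0,0,0],
    [100,0,0,0,0],
    [100,0,0,0,0],
  ],
)

```text
t: 20.35
ee_pos: [0.6424, 0.1571, 0.147]
ee_rot: [-180.0, 0.0, 0.0]
wrist_force: [1.3, -0.1, 0.7]
finger_gap: 0.0854
```

play_rows(
  targets=[
    [100,0,0,-15,0],
    [100,0,0,-35,0],
    [100,0,0,-40,0],
    [100,0,0,0,0],
    [100,-15,30,0,0],
  ],
)

```text
t: 20.77
ee_pos: [0.6293, 0.133, 0.2397]
ee_rot: [-179.8, -0.3, 0.3]
wrist_force: [-0.8, -0.5, -0.9]
finger_gap: 0.0855
```

play_rows(
  targets=[
    [100,-30,24,0,0],
    [100,-30,24,0,0],
    [100,-30,24,0,0],
    [100,-30,24,0,0],
    [100,-20,0,0,0],
  ],
)

```text
t: 21.18
ee_pos: [0.485, 0.0266, 0.2369]
ee_rot: [179.9, 0.0, -0.3]
wrist_force: [1.0, 0.2, 0.7]
finger_gap: 0.0852
```

play_rows(
  targets=[
    [100,0,0,15,0],
    [100,0,0,25,0],
    [100,0,0,20,0],
    [100,0,0,0,0],
    [100,0,0,0,0],
  ],
)

```text
t: 21.6
ee_pos: [0.4871, 0.0311, 0.1771]
ee_rot: [-180.0, 0.1, 0.0]
wrist_force: [0.6, 0.3, 0.6]
finger_gap: 0.085
```

```bash
python3 - <<'E'
from h import *
shot('w14',[('lid',(.486,.0275),.018,.03),('knob',(.486,.0275),.046,.013)])
b=camera('side')[:,:,::-1].copy(); cv2.imwrite('pics/s14o.png',cv2.resize(b[120:230,140:250],(600,600),interpolation=cv2.INTER_CUBIC))
E
```

```text
tcp [487.1  31.1 177.1] [-1.8e+02  1.0e-01  0.0e+00] j [   9.   12.  -23.  117.    6.   52. -107.] F [0.6 0.3 0.6] gap 85.0 t 21.6
lid [488.   28.5] 60.0
knob [487.   14.5] 23.9
```

View pics/w14_o.png

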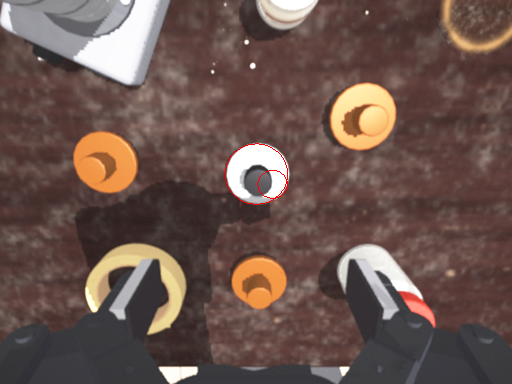

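View pics/s14o.png

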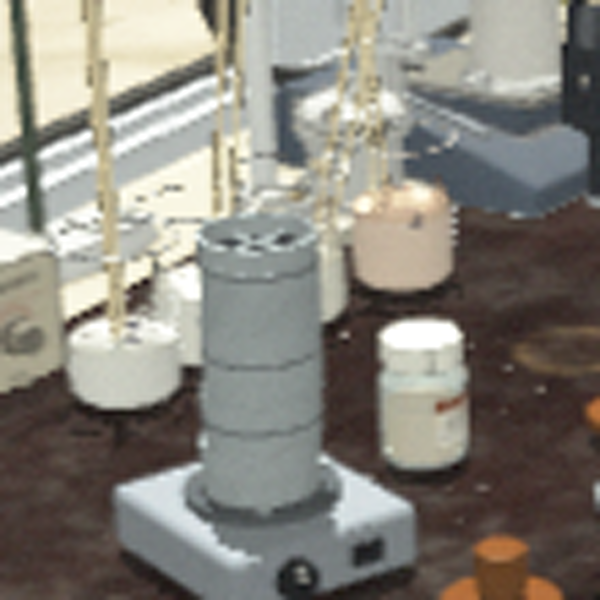

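play_rows(
  targets=[
    [60,0,2.8,38,0],
    [60,0,0,38,0],
    [60,0,0,38,0],
    [60,0,0,0,0],
    [60,0,0,0,0],
  ],
)

```text
t: 22.12
ee_pos: [0.4872, 0.0285, 0.0635]
ee_rot: [-180.0, 0.1, 0.0]
wrist_force: [-0.4, 0.6, 0.4]
finger_gap: 0.0515
```

```bash
python3 - <<'E'
from h import *
shot('w15',[])
E
```

```text
tcp [487.2  28.5  63.5] [-1.8e+02  1.0e-01  0.0e+00] j [   6.   22.  -20.  122.   12.   38. -112.] F [-0.4  0.6  0.4] gap 51.5 t 22.12
```

View pics/w15_o.png

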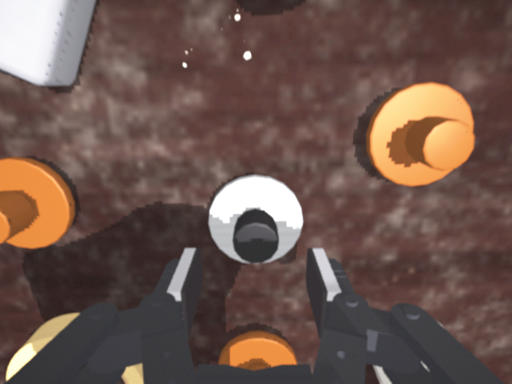

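play_rows(
  targets=[
    [60,0,0,25,0],
    [60,0,0,16,0],
    [60,0,0,0,0],
    [10,0,0,0,0],
    [10,0,0,0,0],
  ],
)

```text
t: 22.58
ee_pos: [0.489, 0.0284, 0.0246]
ee_rot: [-180.0, -0.2, -0.0]
wrist_force: [-0.2, -0.2, 0.3]
finger_gap: 0.028
```

play_rows(
  targets=[
    [10,0,0,0,0],
    [10,0,0,0,0],
    [10,0,0,0,0],
    [10,0,0,0,0],
    [10,0,0,0,0],
  ],
)

```text
t: 23.0
ee_pos: [0.489, 0.0284, 0.0246]
ee_rot: [-180.0, -0.2, -0.0]
wrist_force: [-2.3, -0.6, 13.3]
finger_gap: 0.0242
```

```bash
python3 - <<'E'
from h import *
shot('w16',[])
E
```

```text
tcp [489.   28.4  24.6] [-180.    -0.2   -0. ] j [   5.   26.  -19.  124.   15.   33. -115.] F [-2.3 -0.6 13.3] gap 24.2 t 23.0
```

View pics/w16_o.png

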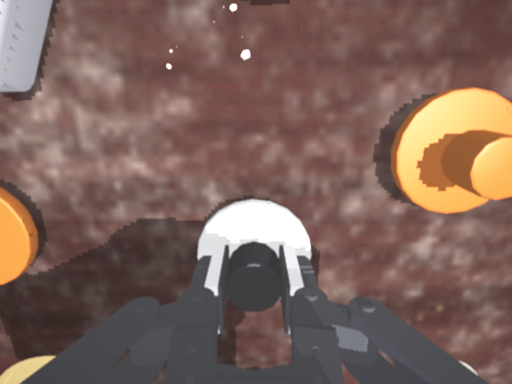

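play_rows(
  targets=[
    [10,0,0,-20,0],
    [10,0,0,-38,0],
    [10,0,0,-40,0],
    [10,0,0,-40,0],
    [10,0,0,-40,0],
  ],
)

```text
t: 23.47
ee_pos: [0.4872, 0.0285, 0.204]
ee_rot: [-180.0, -0.1, 0.0]
wrist_force: [2.3, -1.1, -1.0]
finger_gap: 0.0242
```

play_rows(
  targets=[
    [10,0,0,-40,0],
    [10,0,-25,-20,0],
    [10,12,-38,0,0],
    [10,12,-38,0,0],
    [10,20,-28,0,0],
  ],
)

```text
t: 23.88
ee_pos: [0.5308, 0.1605, 0.2633]
ee_rot: [-179.9, -0.2, 0.1]
wrist_force: [0.7, 0.2, -1.5]
finger_gap: 0.0241
```

play_rows(
  targets=[
    [10,20,0,0,0],
    [10,0,0,0,0],
    [10,0,0,0,0],
    [10,0,0,0,0],
    [10,0,0,0,0],
  ],
)

```text
t: 24.3
ee_pos: [0.5509, 0.1569, 0.2612]
ee_rot: [180.0, -0.0, -0.0]
wrist_force: [-0.1, -1.2, -0.9]
finger_gap: 0.0241
```

```bash
python3 - <<'E'
from h import *
x,y,z=get_state()['ee_pos']
shot('w17',[('coarse',(.6425,.157),.180,.03),('held',(x-.001,y),z-.0246+.018,.03)])
E
```

```text
tcp [550.9 156.9 261.2] [180.  -0.  -0.] j [   1.   15.  -27.  102.    8.   64. -119.] F [-0.1 -1.2 -0.9] gap 24.1 t 24.3
coarse [640.5 157. ] 26.5
held [549.4 156.9] 33.6
```

View pics/w17_o.png

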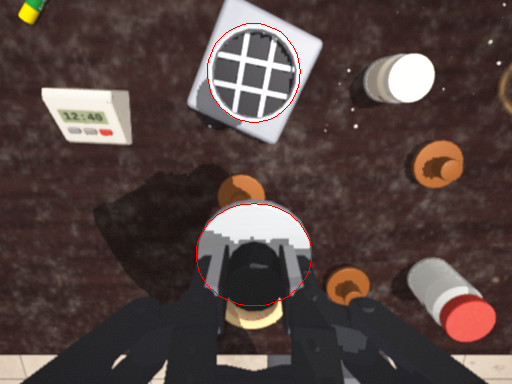

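play_rows(
  targets=[
    [10,40,0,0,0],
    [10,40,0,0,0],
    [10,12,0,15,0],
    [10,0,0,26,0],
    [10,0,0,0,0],
  ],
)

```text
t: 24.77
ee_pos: [0.6418, 0.1561, 0.215]
ee_rot: [179.9, 0.3, -0.0]
wrist_force: [-1.9, -0.2, -2.0]
finger_gap: 0.0242
```

play_rows(
  targets=[
    [10,0,0,0,0],
    [10,0,0,0,0],
    [10,0,0,0,0],
    [10,0,0,0,0],
    [10,0,0,0,0],
  ],
)

```text
t: 25.18
ee_pos: [0.6436, 0.1574, 0.2206]
ee_rot: [-180.0, -0.1, 0.0]
wrist_force: [0.4, 0.3, -1.6]
finger_gap: 0.0242
```

```bash
python3 - <<'E'
from h import *
print(get_state()['ee_pos'])
b=camera('side')[:,:,::-1].copy(); cv2.imwrite('pics/s17o.png',cv2.resize(b[110:220,140:250],(600,600),interpolation=cv2.INTER_CUBIC))
shot('w18',[])
E
```

```text
[0.643625   0.15740055 0.22061963]
tcp [643.6 157.3 220.3] [-1.8e+02 -1.0e-01  0.0e+00] j [  -1.   26.  -25.   93.   12.   64. -119.] F [-0.3 -0.1 -2.2] gap 24.4 t 25.23
```

View pics/s17o.png

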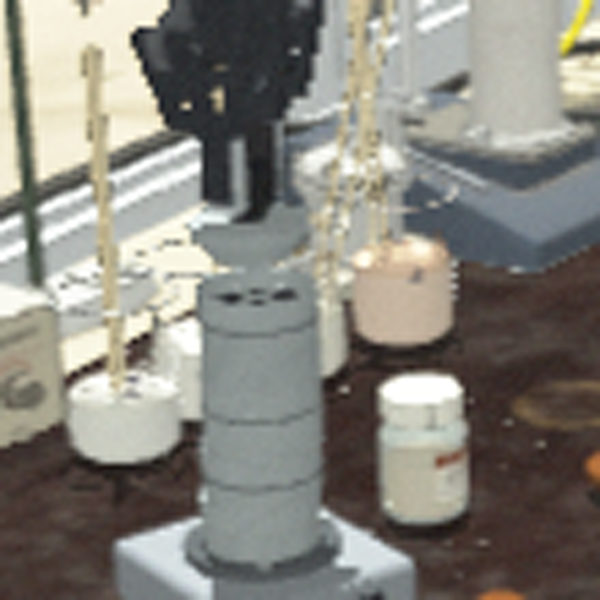

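View pics/w18_o.png

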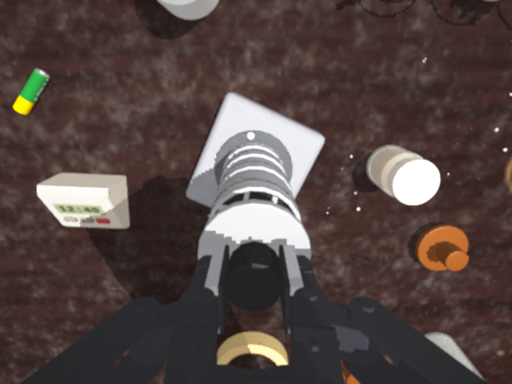

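play_rows(
  targets=[
    [10,-2,0.5,9,0],
    [10,0,0,8,0],
    [10,0,0,5,0],
    [10,0,0,3,0],
    [10,0,0,0,0],
  ],
)

```text
t: 25.7
ee_pos: [0.642, 0.157, 0.1947]
ee_rot: [-180.0, -0.1, 0.0]
wrist_force: [-1.2, -0.9, 6.7]
finger_gap: 0.0244
```

```bash
python3 - <<'E'
from h import *
s=get_state();print(s['ee_pos'],s['wrist_force'])
b=camera('side')[:,:,::-1].copy(); cv2.imwrite('pics/s19o.png',cv2.resize(b[110:220,140:250],(600,600),interpolation=cv2.INTER_CUBIC))
E
```

```text
[0.64198109 0.156983   0.19468152] [-1.22889541 -0.87903192  6.67519128]
```

View pics/s19o.png

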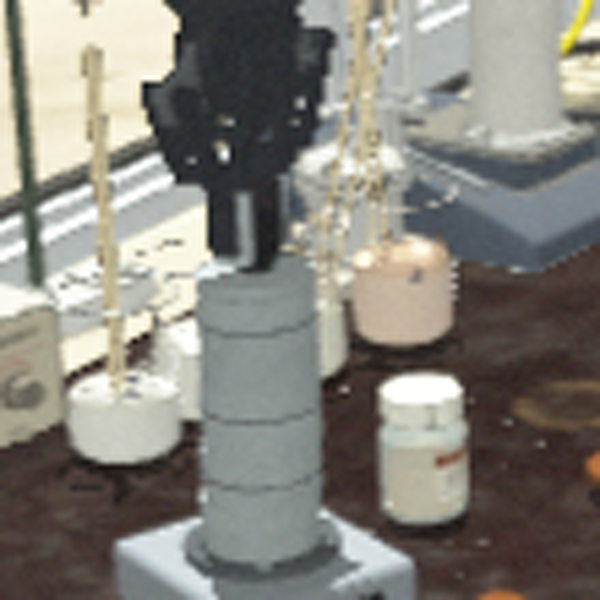

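play_rows(
  targets=[
    [70,0,0,0,0],
    [70,0,0,0,0],
    [70,0,0,0,0],
    [70,0,0,0,0],
    [70,0,0,0,0],
  ],
)

```text
t: 26.17
ee_pos: [0.6414, 0.1567, 0.1941]
ee_rot: [-180.0, 0.0, 0.0]
wrist_force: [0.7, -0.7, -0.6]
finger_gap: 0.06
```

play_rows(
  targets=[
    [70,0,0,-15,0],
    [70,0,0,-35,0],
    [70,0,0,-30,0],
    [70,0,0,0,0],
    [70,-20,20,0,0],
  ],
)

```text
t: 26.58
ee_pos: [0.6235, 0.1404, 0.2758]
ee_rot: [-179.8, -0.2, 0.2]
wrist_force: [-0.2, -0.3, -0.8]
finger_gap: 0.0596
```

play_rows(
  targets=[
    [70,-20,35,0,0],
    [70,-20,35,0,0],
    [70,-20,35,0,0],
    [70,0,0,0,0],
    [70,0,0,0,0],
  ],
)

```text
t: 27.0
ee_pos: [0.5609, 0.0293, 0.2747]
ee_rot: [179.9, -0.0, -0.2]
wrist_force: [1.3, 0.8, 0.8]
finger_gap: 0.0598
```

```bash
python3 - <<'E'
from h import *
shot('w20',[])
b=camera('side')[:,:,::-1].copy(); cv2.imwrite('pics/s20o.png',cv2.resize(b[110:260,130:330],(800,600),interpolation=cv2.INTER_CUBIC))
cv2.imwrite('pics/t20.png',camera('top')[:,:,::-1])
E
```

```text
tcp [560.9  29.3 274.7] [179.9  -0.   -0.2] j [  11.   13.  -25.  103.    6.   65. -105.] F [1.3 0.8 0.8] gap 59.8 t 27.0
```

View pics/s20o.png

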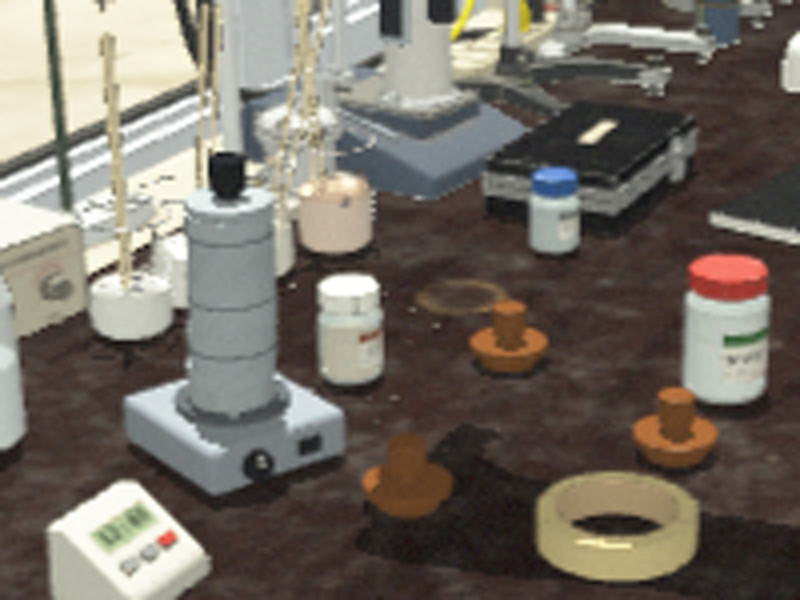

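View pics/w20_o.png

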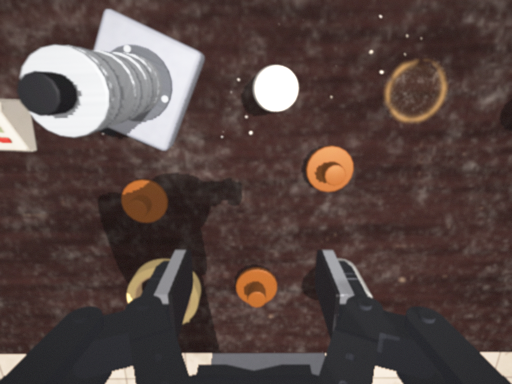

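View pics/t20.png

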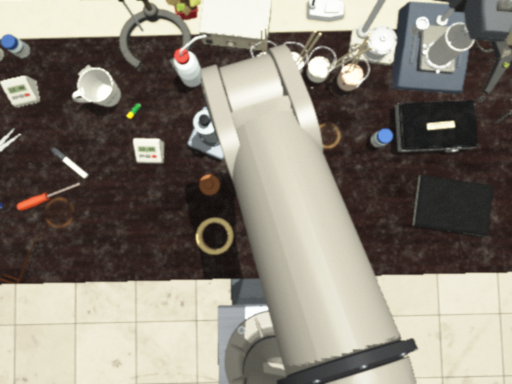

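The pictures show a straight column with the lid on top. The jars, timer and tape are where they started, and the gripper is clear.

```bash
python3 - <<'E'
from station import *
print(finish_job())
E
```

```text
the job is handed in; nothing more can be done
None
```

I built the column on the shaker's pan in the order asked: fine sieve, medium sieve, coarse sieve, then the steel lid with the black knob. I left the three brown look-alikes alone and handed the job in at about 27 s of the 96 s allowed.

- **Seating:** each piece came down to within about 1 mm of its expected seated height. The highest force I read was about 40 N at the wrist, when seating the medium sieve.
- **Final pictures:** the side view shows a straight column with closed joints and the lid flat on top. The gripper is open and well clear of it, and the jars, timer and tape are where they stood.
- **Disagreements:** the top and wrist cameras differed by 2–4 mm in x. One automatic circle fit on the medium sieve's rim was plainly wrong, so I aimed from the zoomed picture instead. In the last top view the arm hid part of the bench and the column except its top, so I relied on the side and wrist views there.

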